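# Put the washed-up pieces away with their own kind

## Robot

A 6-joint arm with a two-finger parallel gripper is mounted at the origin on a cart in front of the work surface, level with it; the furniture and walls round the work are solid. World frame = base frame: x ahead of the robot, y to its left, z up, the work surface at z = 0. Lengths are in m, angles in rad, forces in N, time in s.
With the tool pointing down it reaches from about 0.3 to 0.875 m from the base axis. Payload 6.4 kg.
Tool frame: the origin (TCP) lies between the finger pads; the fingertips stand 19 mm ahead of it and the grasp point (between the pads) is the TCP (ctrl.tips_ahead is the z of the fingertips in the tool frame, in m); z points along the fingers, y is the line along which they close (so a half turn about z gives the same grasp; the last joint's range is limited). The gripper opens to 85 mm and grips with 20 to 120 N. Pads are 22 mm wide; open, the fingers measure 114 mm over their backs; the gripper's body (76 mm by 85 mm) begins 54 mm behind the grasp point. The pads swing forward as they close: fully open they stand 13 mm farther back than shut.
Start: joints at [-1.374, 0.181, 1.607, -0, 1.354, -0.206], TCP at [0.225, -0.529, 0.25] pointing down, gripper open.
Joint ranges: [-2.99, 2.99], [-0.89, 2.07], [0.3, 2.58], [-1.14, 4.28], [0, 2.63], [-3.12, 3.12]. Speed limits (rad/s): [2.57, 2.57, 3.01, 3.14, 3.14, 3.14].

## Interface

Orientations are given as a unit quaternion [w, x, y, z].
In Python, from bench import readout, vision, ctrl gives the robot as it stands.
- The arm moves only by the tool play_rows, never from a script. Its arguments are lists of equal length, an entry for each row: "xyz": the shift along the tool's x, y, z in mm, a list of three; "rot": the turn, a rotation vector about the tool's x, y, z in rad, a list of three; "grip": the opening, from 0 (shut) to 1 (fully open). In form: {"xyz": [[x, y, z], ...], "rot": [[rx, ry, rz], ...], "grip": [grip, ...]}. A call has exactly 10 rows; each row is the pose to reach, as a shift and turn from the pose commanded when the call began, along the tool's axes at that moment; what a row does not reach only later rows make up. A row lasts 1/8 s, in which the tool goes at most 62.5 mm and 10.7 degrees, less where a joint would pass 70% of its speed; a pose out of reach is approached as far as the arm can. A call with a gripper value outside its range is refused whole. The fingers move at their own pace and stop on an object; the grip force is fixed at half the most. Time passes only in rows, so rows that repeat a pose let the fingers close, or fill a call up. It gives the time, the measured TCP pose, the force, the opening and the grip force at its end, in the units of the state.
- readout.get_obs(): the state, without advancing time (a new reading comes with each control period).
- vision.camera(name): name is "scene" or "side" or "wrist"; returns a dict with "color" (420x560x3 uint8, red, green, blue), "depth" (420x560 float32, m along the optical axis (not along the pixel's ray), 0 where there is no reading), "camera_matrix" (3x3 intrinsics, pixels), "k1" (the pictures are not rectified: a ray, as slopes to the right and down, at radius r is drawn at 1 + k1 r^2 times it, then the intrinsics apply), "extrinsics" (4x4, takes a point from camera to world coordinates); the wrist camera has in their place "hand_eye" (4x4, takes a point from camera to tool coordinates, whose origin is the TCP and whose axes are the flange's). Camera axes: x right, y down, z forward; pixel columns grow to the right and rows downward; lengths in m; the calibration is good to about 2 mm. A picture is of the moment at which its call begins: read the wrist's pose just before it.
- ctrl.hand_in(): hands the job in; it is judged then, once.
The state is a dict: "time_s": time; "q": joint angles; "dq": joint speeds; "joint_efforts": joint torques, N m; "eef_pos": TCP position; "eef_rot": TCP orientation; "wrist_force": force on the tool from outside, world axes, zero at the start; "torque": the same for the moment, N m; "opening": opening from 0.0 (shut) to 1.0 (fully open); "grasp_force": force on a finger pad.
Only numpy, scipy, OpenCV 4.12 (cv2) and the standard library are available. Lean on these libraries where they do the work, as an engineer would, in place of code of your own. Each camera call takes 0.05 s, during which the arm holds its last target. There are 200 camera calls.

## Task

Five washed pieces lie on the black draining mat; put each away where its kind is kept: the capped amber vial standing in an empty cell of the vial rack, each rubber stopper standing in the empty cell next to the stopper of its own size in the grey tray, and each white stir bar lying flat in the bay of the steel tray that holds the bar of its own length. Leave the glass dish and the plastic beaker where they stand on the mat.

Things in the scene. Friction and masses are not known exactly. Their poses are not given: they have to be found in the camera images.
- vial: Amber glass sample vial with white screw cap, 27 mm across and 65 mm tall (solid to the touch up to 54 mm, so grip below that), about 30 g, standing on the 3 mm thick black rubber mat. Origin: centre of its underside, z up.
- stopper_large: The larger red-brown rubber stopper, 26 mm across, 24 mm tall, standing on the mat. Origin: centre of its underside, z up.
- stopper_small: The smaller red-brown rubber stopper, 19 mm across, 24 mm tall, standing on the mat. Origin: centre of its underside, z up.
- bar_long: The longer white stir bar, a rod 45 mm long and 8 mm thick, lying on the mat at any angle. Origin: centre of its underside as it lies; its y axis runs along the rod.
- bar_short: The shorter white stir bar, a rod 33 mm long and 8 mm thick, lying on the mat at any angle. Origin: centre of its underside as it lies; its y axis runs along the rod.
- vial_rack: White egg-crate rack, fixed, 96 (x) by 141 mm (y; 159 over its lugs), walls 31 mm high, 3 mm thick, floor 3 mm. Six cells 43 mm wide, centres x = -23, +23, y = -46, 0, +46 mm. Those at y = 0, +46 hold fixed vials; the two at y = -46 are empty, either will do. Let down with fingers above the walls, closing along x (free of vials). Origin: centre of underside, yaw within 0.2 rad of the world's.
- stopper_tray: Flat grey plastic tray, fixed, 89 (x) by 109 mm (y), walls 12 mm high, 3 mm thick, floor 3 mm. Front row (44 mm deep, centre x = -19.5 mm) for large stoppers, back row (36 mm, x = +23.5) for small. In each row the cell centred at y = +26.5 mm holds a fixed stopper of that size; the one at y = -26.5, 50 mm wide, is empty. Origin: centre of underside, yaw within 0.2 rad of the world's.
- bar_tray: Flat dark steel tray, fixed, 96 (x) by 121 mm (y), walls 10 mm high (rim 12), 3 mm thick, floor 2 mm. Two bays 90 mm deep (x = -45 to 45): the wider, y = -6.5 to 57.5 mm, for long bars, the narrower, y = -57.5 to -9.5, for short. In each a fixed bar lies along y at x = +36 mm; a bar set along y at x = -10 leaves the fingers most room. Origin: centre of underside, yaw within 0.2 rad of the world's.
- petri_dish: Bystander: covered clear glass dish, 64 mm across, 16 mm high, loose on the mat among the pieces; leave it where it stands. Origin: centre of its underside.
- plastic_beaker: Bystander: small white plastic beaker, 47 mm across, 55 mm high, about 30 g, loose on the mat among the pieces; leave it standing where it is. Origin: centre of its underside.
Mind the look-alikes: they are no part of the job. Leave any pink look-alike of the vial alone.

How it is judged:
At the end, for the whole second after the job is handed in: Vial and stoppers stand upright (0.15 rad) on the floor of empty cells: the rack, the front row for the large stopper, the back row for the small; each bar lies flat (0.11 rad) in the bay of its length; centres inside; all at rest; dish and beaker within 30 mm of their places, beaker upright (((x of vial in the frame of vial_rack between -0.0445 and -0.002 m and y of vial in the frame of vial_rack between -0.0675 and -0.0245 m) or (x of vial in the frame of vial_rack between 0.002 and 0.0445 m and y of vial in the frame of vial_rack between -0.0675 and -0.0245 m)) and z of vial in the frame of vial_rack below 0.008 m and angle between each of vial, stopper_large, stopper_small, plastic_beaker's own z axis and vertical below 0.15 rad and linear speed of each of vial, stopper_large, stopper_small, bar_long, bar_short below 0.02 m/s and x of stopper_large in the frame of stopper_tray between -0.0415 and 0.0025 m and y of stopper_large in the frame of stopper_tray between -0.0515 and -0.0015 m and z of each of stopper_large, stopper_small in the frame of stopper_tray below 0.008 m and x of stopper_small in the frame of stopper_tray between 0.0055 and 0.0415 m and y of stopper_small in the frame of stopper_tray between -0.0515 and -0.0015 m and x of bar_long in the frame of bar_tray between -0.045 and 0.045 m and y of bar_long in the frame of bar_tray between -0.0065 and 0.0575 m and z of each of bar_long, bar_short in the frame of bar_tray below 0.0125 m and angle between bar_long's own y axis and vertical between 1.46 and 1.68 rad and x of bar_short in the frame of bar_tray between -0.045 and 0.045 m and y of bar_short in the frame of bar_tray between -0.0575 and -0.0095 m and angle between bar_short's own y axis and vertical between 1.46 and 1.68 rad and distance of each of petri_dish, plastic_beaker from where it was at the start of the episode below 0.03 m); the robot touches nothing.
It fails at once if the glass dish is pushed more than 30 mm from its place (distance of petri_dish from where it was at the start of the episode above 0.03 m).
It fails at once if the plastic beaker is pushed more than 30 mm from its place or knocked over (distance of plastic_beaker from where it was at the start of the episode above 0.03 m or angle between plastic_beaker's own z axis and vertical above 0.6 rad).
It also fails if it takes over 104 s, if anything falls off the work surface, if the arm or the gripper's body presses on something with over 40 N, if the wrist force passes 120 N, or if a joint passes its speed limit or range.

## Working session

There is one attempt and no reset: what is moved stays moved. The work goes in short steps, Python scripts to look and compute and a tool call to move; the robot and the scene stay as the last step left them, time stands still between calls to the robot, and variables do not carry over. Pictures are saved under pics/ and viewed, at most 14 in all, crops included, and the job is handed in when it is done.

Besides the shell and the picture viewer there is one more tool, called after "Emit:" in YAML: its name, and indented under it one key for each argument. play_rows: Moves the arm, as the interface text tells. Its arguments: {"type":"object","properties":{"xyz":{"type":"array","items":{"type":"array","items":{"type":"number"}}},"rot":{"type":"array","items":{"type":"array","items":{"type":"number"}}},"grip":{"type":"array","items":{"type":"number"}}},"required":["xyz","rot","grip"]}

```bash
mkdir -p pics; ls
python3 - <<'E'
from bench import readout, vision, ctrl
import cv2, numpy as np
o=readout.get_obs(); print(o['time_s'],o['eef_pos'],o['eef_rot'],o['opening'])
for n in ("scene","side"):
    c=vision.camera(n); cv2.imwrite(f"pics/{n}0.png",cv2.resize(c["color"][:,:,::-1],(800,600)))
    np.savez(f"{n}0.npz",**c); print(n,c["camera_matrix"],c["k1"],c["extrinsics"].round(3))
E
```

```text
pics
0.0 [ 0.22529788 -0.52845101  0.24936806] [-8.87284753e-04  9.79787040e-01  2.00041416e-01 -2.98111243e-06] 0.997743653478386
scene [[413.59934809   0.         280.43427621]
 [  0.         413.59934809 206.77720243]
 [  0.           0.           1.        ]] -0.12480026563743744 [[ 0.511 -0.455  0.729 -0.244]
 [-0.86  -0.262  0.438 -0.397]
 [-0.008 -0.851 -0.525  0.57 ]
 [ 0.     0.     0.     1.   ]]
side [[429.09197358   0.         284.56334124]
 [  0.         429.09197358 206.45608408]
 [  0.           0.           1.        ]] 0.018816139603534114 [[ 0.999 -0.027  0.032  0.477]
 [-0.04  -0.415  0.909 -0.795]
 [-0.011 -0.91  -0.415  0.424]
 [ 0.     0.     0.     1.   ]]
```

View pics/scene0.png

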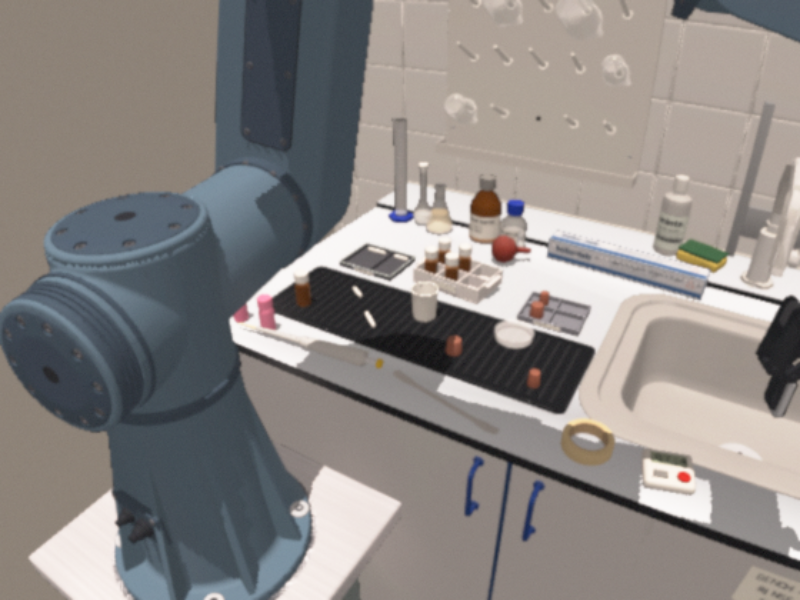

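View pics/side0.png

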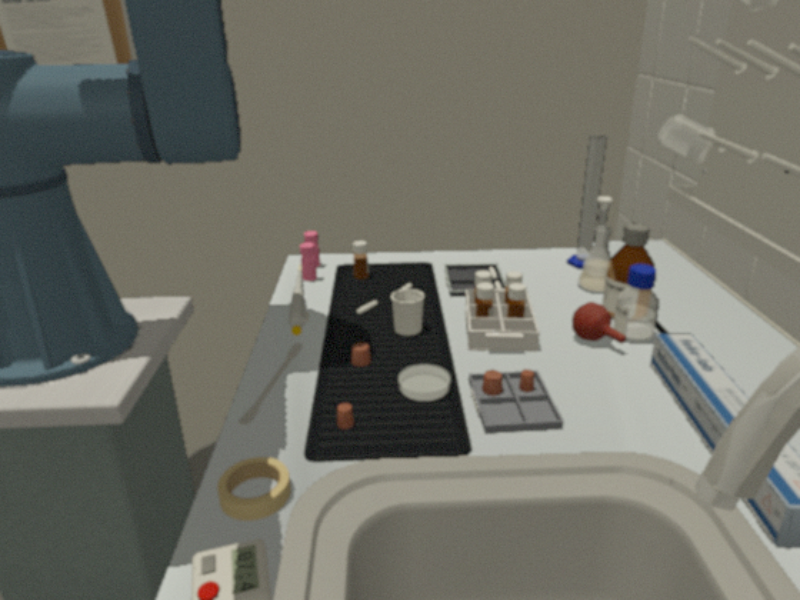

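The scene view (800x600 px) shows:
- **Vial:** amber at (302,290). The pink look-alikes are at (240,312) and (266,312).
- **Bars:** (357,291) and (370,318).
- **Stoppers:** (455,345) and (535,378).
- **Bystanders:** beaker (424,302), dish (514,333).
- **Trays:** bar tray (377,261), rack (458,275), stopper tray (555,311).

The side view agrees.

```bash
cat > h.py <<'E'
import numpy as np, cv2
from scipy.spatial.transform import Rotation as R
from bench import readout, vision, ctrl
def cloud(c,T):
    """world points for every pixel (HxWx3), NaN where no depth"""
    K=c["camera_matrix"]; d=c["depth"].astype(float); h,w=d.shape
    v,u=np.mgrid[:h,:w]; p=np.stack([u,v],-1).reshape(-1,1,2).astype(float)
    s=cv2.undistortPoints(p,K,np.array([float(c["k1"]),0,0,0])).reshape(h,w,2)
    P=np.dstack([s*d[...,None],d]); P[d<=0]=np.nan
    return P@T[:3,:3].T+T[:3,3]
def pose():
    o=readout.get_obs(); w,x,y,z=o["eef_rot"]; T=np.eye(4)
    T[:3,:3]=R.from_quat([x,y,z,w]).as_matrix(); T[:3,3]=o["eef_pos"]; return T,o
def shot(n):
    T,_=pose(); c=vision.camera(n)
    E=T@c["hand_eye"] if n=="wrist" else c["extrinsics"]
    return c,E
def ortho(P,col,x0,x1,y0,y1,res=0.001):
    """top view: rows = x descending, cols = y descending; returns height, colour"""
    H=int((x1-x0)/res);W=int((y1-y0)/res); z=np.full((H,W),-1.0);C=np.zeros((H,W,3),np.uint8)
    Q=P.reshape(-1,3);c=col.reshape(-1,3);m=np.isfinite(Q[:,0])
    Q=Q[m];c=c[m];r=((x1-Q[:,0])/res).astype(int);k=((y1-Q[:,1])/res).astype(int)
    m=(r>=0)&(r<H)&(k>=0)&(k<W);Q,c,r,k=Q[m],c[m],r[m],k[m];o=np.argsort(Q[:,2])
    z[r[o],k[o]]=Q[o,2];C[r[o],k[o]]=c[o];return z,C
E
python3 - <<'E'
from h import *
pts={"scene":dict(vial=(302,292),barA=(357,291),barB=(370,318),stopA=(455,345),stopB=(535,378),beak=(424,302),dish=(514,335),bt=(377,261),rackF=(455,285),st=(555,318),matfar=(300,275),mat=(545,395)),
"side":dict(vial=(360,268),barA=(404,288),barB=(367,306),stopA=(361,355),stopB=(345,416),beak=(408,312),dish=(424,383),bt=(475,280),rack=(503,335),st=(513,408))}
for n,d in pts.items():
    c=dict(np.load(n+"0.npz")); P=cloud(c,c["extrinsics"])
    for k,(u,v) in d.items():
        print(n,k,P[int(v*.7),int(u*.7)].round(3))
c,E=shot("wrist");print(c["hand_eye"].round(3),c["camera_matrix"][0],c["k1"])
E
```

```text
scene vial [0.424 0.208 0.034]
scene barA [0.508 0.151 0.011]
scene barB [0.446 0.079 0.011]
scene stopA [ 0.432 -0.087  0.024]
scene stopB [ 0.418 -0.223  0.024]
scene beak [0.49  0.001 0.043]
scene dish [ 0.509 -0.154  0.019]
scene bt [0.633 0.189 0.004]
scene rackF [ 0.593 -0.007  0.026]
scene st [ 0.616 -0.19   0.002]
scene matfar [0.425 0.208 0.069]
scene mat [ 0.413 -0.243  0.004]
side vial [0.429 0.2   0.025]
side barA [0.504 0.143 0.01 ]
side barB [0.443 0.077 0.009]
side stopA [ 0.44  -0.092  0.019]
side stopB [ 0.426 -0.228  0.019]
side beak [ 0.505 -0.012  0.04 ]
side dish [ 0.518 -0.161  0.016]
side bt [0.611 0.062 0.054]
side rack [ 0.633 -0.064  0.027]
side st [ 0.622 -0.197  0.001]
[[ 0.001 -0.949 -0.316  0.081]
 [ 1.     0.001 -0.    -0.001]
 [ 0.001 -0.316  0.949 -0.123]
 [ 0.     0.     0.     1.   ]] [335.53901288   0.         275.82072346] -0.001128223930689679
```

Emit:
play_rows:
  xyz:
    - [469,-222,0]
    - [469,-222,0]
    - [469,-222,0]
    - [469,-222,0]
    - [469,-222,0]
    - [469,-222,0]
    - [469,-222,0]
    - [469,-222,0]
    - [469,-222,0]
    - [469,-222,0]
  rot:
    - [0,0,0.403]
    - [0,0,0.403]
    - [0,0,0.403]
    - [0,0,0.403]
    - [0,0,0.403]
    - [0,0,0.403]
    - [0,0,0.403]
    - [0,0,0.403]
    - [0,0,0.403]
    - [0,0,0.403]
  grip: [1,1,1,1,1,1,1,1,1,1]

```text
time_s: 1.4
eef_pos: [0.5704, -0.1392, 0.2497]
eef_rot: [-0.0, 1.0, 0.002, -0.0]
wrist_force: [0.4, -0.6, 0.6]
opening: 0.999
grasp_force: 0.0
```

```bash
cat >> h.py <<'E'
def go(x,y,z,yaw=0.0):
    """tool shift (mm) and turn to bring the TCP to x,y,z, pointing down, tool x at world yaw"""
    T,o=pose(); G=R.from_euler("z",yaw)*R.from_euler("x",np.pi)
    d=T[:3,:3].T@(np.array([x,y,z])-T[:3,3])*1000
    r=(R.from_matrix(T[:3,:3]).inv()*G).as_rotvec()
    print("shift",d.round(1),"rot",r.round(3),"t",round(o["time_s"],2))
E
python3 - <<'E'
from h import *
T,o=pose();print(T.round(3),o["opening"])
c,E=shot("wrist");np.savez("w0.npz",E=E,**c);cv2.imwrite("pics/w0.png",cv2.resize(c["color"][:,:,::-1],(800,600)))
go(0.57,0.12,0.25)
E
```

```text
[[ 1.     0.003 -0.001  0.57 ]
 [ 0.003 -1.     0.    -0.139]
 [-0.001 -0.    -1.     0.25 ]
 [ 0.     0.     0.     1.   ]] 0.9992427814451891
shift [ 7.000e-01 -2.603e+02 -2.000e-01] rot [-0.     0.001  0.002] t 1.45
```

View pics/w0.png

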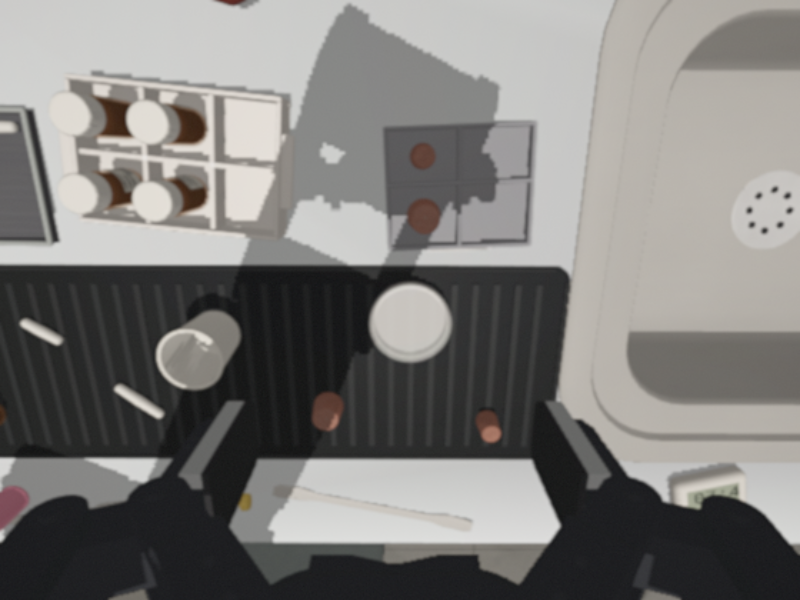

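From above: the large stopper is at (327,411), the small one at (489,425), and the bars at (42,331) and (139,400). The empty rack cells are at (250,125) and (245,195), and the stopper tray centre is about (458,185). Next is a second view further left.

Emit:
play_rows:
  xyz:
    - [0,-260,0]
    - [0,-260,0]
    - [0,-260,0]
    - [0,-260,0]
    - [0,-260,0]
    - [0,-260,0]
    - [0,-260,0]
    - [0,-260,0]
    - [0,-260,0]
    - [0,-260,0]
  rot:
    - [0,0,0.002]
    - [0,0,0.002]
    - [0,0,0.002]
    - [0,0,0.002]
    - [0,0,0.002]
    - [0,0,0.002]
    - [0,0,0.002]
    - [0,0,0.002]
    - [0,0,0.002]
    - [0,0,0.002]
  grip: [1,1,1,1,1,1,1,1,1,1]

```text
time_s: 2.7
eef_pos: [0.57, 0.1186, 0.2503]
eef_rot: [-0.0, 1.0, -0.002, -0.0]
wrist_force: [-0.3, 0.5, -0.2]
opening: 0.999
grasp_force: 0.0
```

Run:
```python
from h import *
c,E=shot("wrist");np.savez("w1.npz",E=E,**c);cv2.imwrite("pics/w1.png",cv2.resize(c["color"][:,:,::-1],(800,600)))
# ortho views (table plane) of each shot
ims=[]
for n in ("w0","w1"):
    c=dict(np.load(n+".npz"));P=cloud(c,c["E"]);P[P[...,2]>.12]=np.nan
    z,C=ortho(P,c["color"],.34,.74,-.32,.32,.002)
    ims.append(C[:,:,::-1]);np.savez(n+"P.npz",P=P)
    hh=np.clip(z*255/.08,0,255).astype(np.uint8);ims.append(cv2.cvtColor(hh,cv2.COLOR_GRAY2BGR))
cv2.imwrite("pics/ortho.png",np.vstack([np.hstack(ims[:2]),np.hstack(ims[2:])]))
```

```text
(no output)
```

View pics/w1.png

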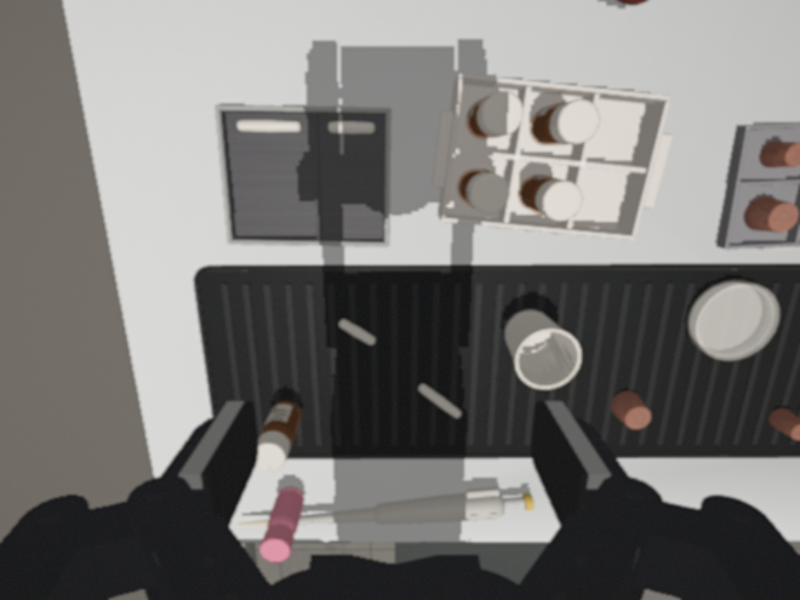

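View pics/ortho.png

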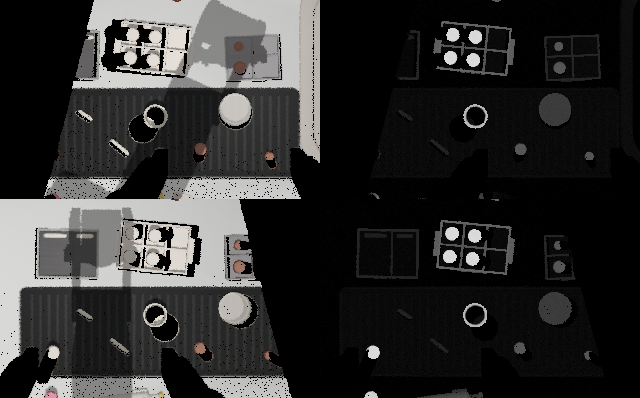

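Second view: vial (278,430), bars at (357,331) and (440,400), bar tray centre (305,175), rack centre (553,155). Pink vial (280,525) is the look-alike; leave it. Depth is clean, so I'll fit poses.

```bash
cat > fit.py <<'E'
from h import *
def sel(P,x,y,r,z0,z1):
    Q=P.reshape(-1,3);m=(np.hypot(Q[:,0]-x,Q[:,1]-y)<r)&(Q[:,2]>z0)&(Q[:,2]<z1);return Q[m]
def rep(n,Q):
    if len(Q)<10: print(n,"few",len(Q));return
    (a,b),(w,h),an=cv2.minAreaRect((Q[:,:2]*1000).astype(np.float32))
    (cx,cy),r=cv2.minEnclosingCircle((Q[:,:2]*1000).astype(np.float32))
    print(n,len(Q),"rect c",round(a,1),round(b,1),"size",round(w,1),round(h,1),"ang",round(an,1),"| circ",round(cx,1),round(cy,1),"d",round(2*r,1),"| zmed",np.median(Q[:,2]).round(4))
if __name__=="__main__":
  for s in ("w0","w1"):
    P=np.load(s+"P.npz")["P"];print(s,"table z",np.nanmedian(sel(P,.57,-.1 if s=="w0" else .2,.03,-.02,.02)[:,2]))
    rep("vial",sel(P,.428,.205,.025,.055,.08))
    rep("stopA",sel(P,.436,-.09,.025,.02,.04)); rep("stopB",sel(P,.422,-.225,.025,.02,.04))
    rep("barA",sel(P,.506,.147,.032,.0068,.02)); rep("barB",sel(P,.445,.078,.032,.0068,.02))
    rep("beak",sel(P,.505,0,.05,.045,.08)); rep("dish",sel(P,.52,-.16,.045,.012,.03))
    rep("rack",sel(P,.64,0.0,.095,.024,.037)); rep("st",sel(P,.628,-.22,.075,.008,.016)); rep("bt",sel(P,.63,.195,.085,.007,.016))
E
python3 fit.py
```

```text
w0 table z 0.00015399563120704896
vial few 0
stopA 284 rect c 440.8 -81.1 size 21.9 21.4 ang 50.3 | circ 440.8 -80.8 d 22.5 | zmed 0.0264
stopB 159 rect c 427.6 -218.6 size 15.2 14.9 ang 89.4 | circ 427.4 -218.7 d 16.3 | zmed 0.0262
barA 180 rect c 509.4 149.6 size 32.2 7.4 ang 58.7 | circ 509.9 149.4 d 32.3 | zmed 0.0096
barB 225 rect c 446.2 80.0 size 44.3 8.3 ang 49.9 | circ 445.5 80.5 d 44.4 | zmed 0.0096
beak 796 rect c 507.1 9.0 size 46.9 47.1 ang 14.5 | circ 507.1 9.0 d 48.2 | zmed 0.0542
dish 2482 rect c 521.0 -149.9 size 64.1 63.1 ang 2.5 | circ 520.7 -150.3 d 64.9 | zmed 0.0183
rack 4055 rect c 642.3 12.1 size 159.3 97.5 ang 84.4 | circ 642.8 11.8 d 169.1 | zmed 0.0288
st 1433 rect c 623.7 -192.9 size 91.2 94.4 ang 2.3 | circ 625.0 -198.8 d 119.3 | zmed 0.0111
bt 662 rect c 626.6 133.0 size 38.6 103.5 ang 76.0 | circ 629.2 143.9 d 104.0 | zmed 0.0105
w1 table z 0.001721973992742043
vial 459 rect c 433.2 212.8 size 24.6 22.4 ang 1.9 | circ 433.0 213.7 d 25.4 | zmed 0.0673
stopA 301 rect c 441.2 -80.2 size 21.7 21.6 ang 84.3 | circ 441.0 -80.0 d 23.1 | zmed 0.0262
stopB 120 rect c 427.3 -215.0 size 16.5 10.5 ang 1.9 | circ 427.2 -217.6 d 17.0 | zmed 0.0253
barA 167 rect c 509.7 150.5 size 31.9 7.9 ang 58.9 | circ 510.6 150.0 d 32.0 | zmed 0.0097
barB 196 rect c 446.0 80.9 size 44.4 7.6 ang 50.9 | circ 445.7 81.1 d 44.4 | zmed 0.0096
beak 709 rect c 507.4 9.7 size 46.9 46.8 ang 89.8 | circ 507.2 9.4 d 47.7 | zmed 0.0547
dish 2617 rect c 521.0 -150.0 size 65.0 64.1 ang 51.7 | circ 520.9 -150.0 d 65.8 | zmed 0.0181
rack 4145 rect c 642.6 12.0 size 159.3 97.6 ang 84.5 | circ 642.7 11.8 d 169.7 | zmed 0.0285
st 512 rect c 620.3 -162.4 size 94.4 34.8 ang 16.3 | circ 623.4 -173.0 d 94.6 | zmed 0.0109
bt 2629 rect c 630.6 184.9 size 123.9 98.6 ang 89.0 | circ 629.8 185.5 d 154.7 | zmed 0.01
```

Run:
```python
from fit import *
P=np.load("w0P.npz")["P"];rep("st",sel(P,.624,-.200,.075,.0085,.016))
P=np.load("w1P.npz")["P"];rep("bt",sel(P,.6305,.185,.082,.0085,.016));rep("vial",sel(P,.433,.213,.022,.055,.08));rep("pink",sel(P,.352,.218,.03,.055,.08))
print(ctrl.tips_ahead)
c=dict(np.load("w1.npz"))["color"];cv2.imwrite("pics/crop_vial.png",cv2.resize(c[250:410,120:330,::-1],(735,560),interpolation=cv2.INTER_CUBIC))
go(.4275,-.2185,.10,0.0)
```

```text
st 1747 rect c 623.3 -185.5 size 91.1 109.4 ang 2.4 | circ 624.6 -189.0 d 133.1 | zmed 0.0111
bt 2200 rect c 630.6 184.9 size 123.9 98.6 ang 89.0 | circ 630.9 184.4 d 155.5 | zmed 0.0103
vial 459 rect c 433.2 212.8 size 24.6 22.4 ang 1.9 | circ 433.0 213.7 d 25.4 | zmed 0.0673
pink 414 rect c 341.7 217.5 size 24.9 24.7 ang 60.3 | circ 341.6 217.8 d 26.0 | zmed 0.0644
0.019
shift [-141.6  337.6  150.3] rot [ 0.     0.    -0.003] t 2.75
```

View pics/crop_vial.png

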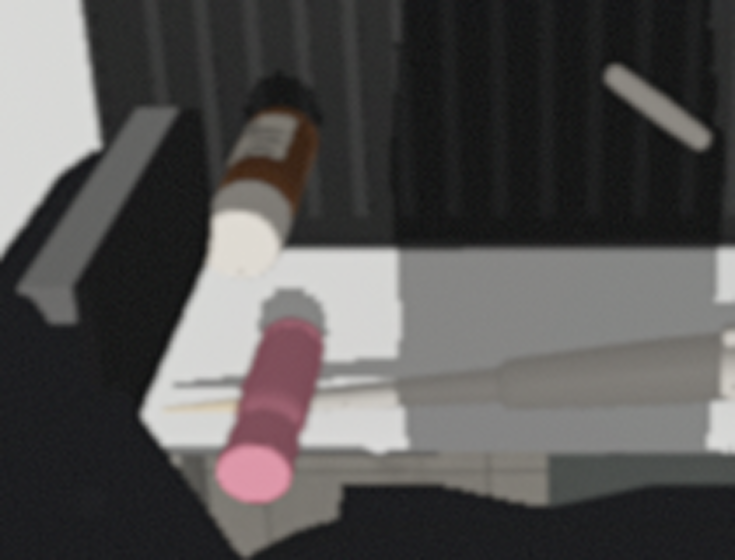

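The crop shows the amber, white-capped vial standing on the mat at crop (265,190), and the pink one off the mat at (270,400). The amber one is ours. By measurement, the bar at (446,80) mm is 44 mm long and the one at (510,150) mm is 32 mm. The stopper at (441,-81) mm is the large one, and the one at (427,-218) mm is the small one. I'll start with the small stopper.

Emit:
play_rows:
  xyz:
    - [-142,338,150]
    - [-142,338,150]
    - [-142,338,150]
    - [-142,338,150]
    - [-142,338,150]
    - [-142,338,150]
    - [-142,338,150]
    - [-142,338,150]
    - [-142,338,150]
    - [-142,338,150]
  rot:
    - [0,0,-0.003]
    - [0,0,-0.003]
    - [0,0,-0.003]
    - [0,0,-0.003]
    - [0,0,-0.003]
    - [0,0,-0.003]
    - [0,0,-0.003]
    - [0,0,-0.003]
    - [0,0,-0.003]
    - [0,0,-0.003]
  grip: [0.55,0.55,0.55,0.55,0.55,0.55,0.55,0.55,0.55,0.55]

```text
time_s: 4.0
eef_pos: [0.4279, -0.2179, 0.1008]
eef_rot: [0.0, 1.0, 0.001, 0.0]
wrist_force: [0.6, 0.5, 0.2]
opening: 0.548
grasp_force: 0.0
```

Run:
```python
from fit import *
c,E=shot("wrist");P=cloud(c,E);rep("small",sel(P,.4275,-.2185,.018,.018,.032))
go(.4275,-.2185,.033,0.0)
```

```text
small 563 rect c 427.2 -219.0 size 16.4 15.7 ang 39.8 | circ 427.1 -219.0 d 16.9 | zmed 0.0262
shift [-0.4  0.6 67.8] rot [ 0.    -0.001  0.003] t 4.05
```

Emit:
play_rows:
  xyz:
    - [-0.5,1,40]
    - [-0.5,1,60]
    - [-0.5,1,68]
    - [-0.5,1,68]
    - [-0.5,1,68]
    - [-0.5,1,68]
    - [-0.5,1,68]
    - [-0.5,1,68]
    - [-0.5,1,68]
    - [-0.5,1,68]
  rot:
    - [0,0,0]
    - [0,0,0]
    - [0,0,0]
    - [0,0,0]
    - [0,0,0]
    - [0,0,0]
    - [0,0,0]
    - [0,0,0]
    - [0,0,0]
    - [0,0,0]
  grip: [0.55,0.55,0.55,0.55,0,0,0,0,0,0]

```text
time_s: 5.3
eef_pos: [0.4274, -0.2202, 0.0335]
eef_rot: [0.001, 1.0, 0.0, 0.001]
wrist_force: [-0.2, 1.9, 5.6]
opening: 0.185
grasp_force: 58.5
```

Run:
```python
from h import *
T,o=pose();print(T[:3,3],o['opening'],o['grasp_force']);go(.648,-.2125,.10,.042);go(.648,-.2125,.034,.042)
```

```text
[ 0.42741097 -0.22015184  0.03350088] 0.1847792420815962 58.47236931324005
shift [220.7  -7.4 -66.2] rot [ 0.001 -0.002 -0.041] t 5.3
shift [ 2.206e+02 -7.500e+00 -2.000e-01] rot [ 0.001 -0.002 -0.041] t 5.3
```

Emit:
play_rows:
  xyz:
    - [0,0,-40]
    - [0,0,-66]
    - [50,-2,-66]
    - [110,-4,-66]
    - [170,-6,-66]
    - [221,-7.5,-66]
    - [221,-7.5,-66]
    - [221,-7.5,-66]
    - [221,-7.5,-66]
    - [221,-7.5,-66]
  rot:
    - [0,0,0]
    - [0,0,0]
    - [0,0,-0.041]
    - [0,0,-0.041]
    - [0,0,-0.041]
    - [0,0,-0.041]
    - [0,0,-0.041]
    - [0,0,-0.041]
    - [0,0,-0.041]
    - [0,0,-0.041]
  grip: [0,0,0,0,0,0,0,0,0,0]

```text
time_s: 6.55
eef_pos: [0.647, -0.2123, 0.0988]
eef_rot: [0.0, 1.0, 0.02, 0.0]
wrist_force: [-0.1, 0.3, 0.1]
opening: 0.188
grasp_force: 58.7
```

Run:
```python
from fit import *
c,E=shot("wrist");np.savez("w2.npz",E=E,**c);cv2.imwrite("pics/w2.png",c["color"][:,:,::-1])
P=cloud(c,E);Q=P.reshape(-1,3);rep("st",sel(P,.6233,-.1855,.075,.0085,.016))
T,o=pose();print(o['opening'],o['grasp_force']);go(.648,-.2125,.034,.042)
```

```text
st 3728 rect c 623.5 -185.5 size 91.6 109.3 ang 2.3 | circ 625.0 -185.6 d 138.6 | zmed 0.0112
0.18591560253670433 58.68401885032654
shift [ 0.9  0.3 64.8] rot [ 0.    -0.    -0.001] t 6.6
```

View pics/w2.png

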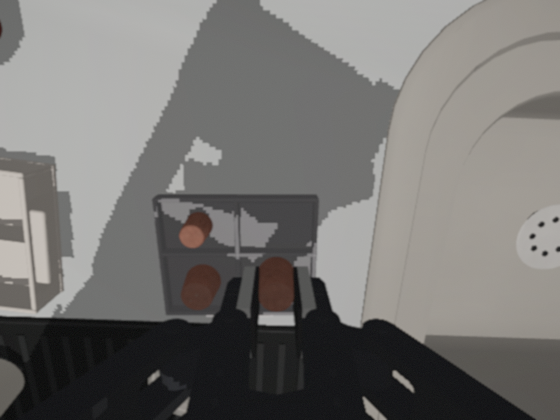

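The picture shows the held stopper at (276,280), with the back-right cell at (278,225) in line below it by geometry. The tray refit agrees, so I'll lower it.

Emit:
play_rows:
  xyz:
    - [1,0,35]
    - [1,0,55]
    - [1,0,65]
    - [1,0,65]
    - [1,0,65]
    - [1,0,65]
    - [1,0,65]
    - [1,0,65]
    - [1,0,40]
    - [1,0,0]
  rot:
    - [0,0,0]
    - [0,0,0]
    - [0,0,0]
    - [0,0,0]
    - [0,0,0]
    - [0,0,0]
    - [0,0,0]
    - [0,0,0]
    - [0,0,0]
    - [0,0,0]
  grip: [0,0,0,0,0,0.34,0.34,0.34,0.34,0.34]

```text
time_s: 7.85
eef_pos: [0.6473, -0.2112, 0.097]
eef_rot: [-0.001, 1.0, 0.021, -0.002]
wrist_force: [0.9, -0.1, 0.2]
opening: 0.336
grasp_force: 0.0
```

Run:
```python
from fit import *
c,E=shot("wrist");P=cloud(c,E);rep("small",sel(P,.648,-.2125,.025,.018,.04));rep("fixed",sel(P,.6457,-.158,.02,.018,.04))
go(.441,-.0807,.10,0)
```

```text
small 584 rect c 648.7 -210.9 size 15.8 15.8 ang 53.8 | circ 648.3 -211.0 d 16.6 | zmed 0.0262
fixed 605 rect c 647.3 -158.4 size 15.9 16.0 ang 81.3 | circ 647.4 -158.4 d 16.6 | zmed 0.0262
shift [-204.5 -141.1    3.2] rot [ 0.003 -0.006  0.042] t 7.9
```

Emit:
play_rows:
  xyz:
    - [-60,-30,-3]
    - [-204,-141,3]
    - [-204,-141,3]
    - [-204,-141,3]
    - [-204,-141,3]
    - [-204,-141,3]
    - [-204,-141,3]
    - [-204,-141,3]
    - [-204,-141,3]
    - [-204,-141,3]
  rot:
    - [0,0,0]
    - [0,0,0.042]
    - [0,0,0.042]
    - [0,0,0.042]
    - [0,0,0.042]
    - [0,0,0.042]
    - [0,0,0.042]
    - [0,0,0.042]
    - [0,0,0.042]
    - [0,0,0.042]
  grip: [0.6,0.6,0.6,0.6,0.6,0.6,0.6,0.6,0.6,0.6]

```text
time_s: 9.15
eef_pos: [0.4391, -0.0797, 0.0952]
eef_rot: [-0.0, 1.0, -0.0, -0.0]
wrist_force: [-0.2, -0.1, 0.5]
opening: 0.6
grasp_force: 0.0
```

Run:
```python
from fit import *
c,E=shot("wrist");P=cloud(c,E);rep("large",sel(P,.441,-.0807,.018,.018,.032))
go(.441,-.0807,.033,0.0)
```

```text
large 1054 rect c 441.0 -81.0 size 21.8 21.9 ang 55.7 | circ 440.8 -80.9 d 22.8 | zmed 0.0263
shift [ 2.   1.1 62.2] rot [-0.  0. -0.] t 9.2
```

Emit:
play_rows:
  xyz:
    - [2,1,35]
    - [2,1,55]
    - [2,1,62]
    - [2,1,62]
    - [2,1,62]
    - [2,1,62]
    - [2,1,62]
    - [2,1,62]
    - [2,1,62]
    - [2,1,62]
  rot:
    - [0,0,0]
    - [0,0,0]
    - [0,0,0]
    - [0,0,0]
    - [0,0,0]
    - [0,0,0]
    - [0,0,0]
    - [0,0,0]
    - [0,0,0]
    - [0,0,0]
  grip: [0.6,0.6,0.6,0.6,0,0,0,0,0,0]

```text
time_s: 10.45
eef_pos: [0.4417, -0.0808, 0.0345]
eef_rot: [0.0, 1.0, -0.0, 0.001]
wrist_force: [-1.2, -0.1, 5.0]
opening: 0.269
grasp_force: 58.5
```

Run:
```python
from h import *
T,o=pose();print(T[:3,3],o['opening'],o['grasp_force']);go(.605,-.2145,.10,.041);go(.605,-.2145,.034,.041)
```

```text
[ 0.44170308 -0.08084628  0.03447246] 0.26938983132556005 58.536463379859924
shift [163.4 133.7 -65.2] rot [ 0.001 -0.002 -0.041] t 10.45
shift [163.3 133.6   0.8] rot [ 0.001 -0.002 -0.041] t 10.45
```

Emit:
play_rows:
  xyz:
    - [0,0,-40]
    - [0,0,-66]
    - [45,37,-66]
    - [90,74,-66]
    - [135,110,-66]
    - [163,134,-66]
    - [163,134,-66]
    - [163,134,-66]
    - [163,134,-66]
    - [163,134,-66]
  rot:
    - [0,0,0]
    - [0,0,0]
    - [0,0,-0.041]
    - [0,0,-0.041]
    - [0,0,-0.041]
    - [0,0,-0.041]
    - [0,0,-0.041]
    - [0,0,-0.041]
    - [0,0,-0.041]
    - [0,0,-0.041]
  grip: [0,0,0,0,0,0,0,0,0,0]

```text
time_s: 11.7
eef_pos: [0.6035, -0.2139, 0.0996]
eef_rot: [-0.0, 1.0, 0.021, -0.0]
wrist_force: [-0.2, 0.0, -0.2]
opening: 0.271
grasp_force: 58.9
```

Run:
```python
from h import *
T,o=pose();print(T[:3,3],o['opening'],o['grasp_force']);go(.605,-.2145,.035,.041)
```

```text
[ 0.60347868 -0.21385734  0.09956062] 0.2707867647022746 58.91157567501068
shift [ 1.5  0.7 64.6] rot [-0.  0.  0.] t 11.7
```

Emit:
play_rows:
  xyz:
    - [1.5,1,35]
    - [1.5,1,55]
    - [1.5,1,65]
    - [1.5,1,65]
    - [1.5,1,65]
    - [1.5,1,65]
    - [1.5,1,65]
    - [1.5,1,65]
    - [1.5,1,40]
    - [1.5,1,-5]
  rot:
    - [0,0,0]
    - [0,0,0]
    - [0,0,0]
    - [0,0,0]
    - [0,0,0]
    - [0,0,0]
    - [0,0,0]
    - [0,0,0]
    - [0,0,0]
    - [0,0,0]
  grip: [0,0,0,0,0,0.4,0.4,0.4,0.4,0.4]

```text
time_s: 12.95
eef_pos: [0.6039, -0.2147, 0.1028]
eef_rot: [-0.001, 1.0, 0.02, -0.002]
wrist_force: [-0.6, -0.8, -0.1]
opening: 0.4
grasp_force: 0.0
```

Run:
```python
from fit import *
c,E=shot("wrist");P=cloud(c,E);rep("large",sel(P,.605,-.214,.025,.018,.04));rep("small",sel(P,.648,-.211,.018,.018,.04))
go(.605,-.214,.16,.5);go(.446,.0804,.16,np.radians(50.4));go(.446,.0804,.09,np.radians(50.4))
```

```text
large 990 rect c 605.1 -214.4 size 21.9 21.9 ang 62.2 | circ 604.8 -214.5 d 22.8 | zmed 0.0263
small 604 rect c 648.5 -210.9 size 15.9 15.7 ang 54.2 | circ 648.5 -211.1 d 16.4 | zmed 0.0263
shift [ -2.7  -2.8 -48.8] rot [ 0.005 -0.005 -0.459] t 13.0
shift [-149.5 -303.5  -50.8] rot [ 0.006 -0.004 -0.839] t 13.0
shift [-149.9 -303.7   19.2] rot [ 0.006 -0.004 -0.839] t 13.0
```

Emit:
play_rows:
  xyz:
    - [-15,-30,-51]
    - [-150,-304,-51]
    - [-150,-304,-51]
    - [-150,-304,-51]
    - [-150,-304,-51]
    - [-150,-304,-51]
    - [-150,-304,-51]
    - [-150,-304,-51]
    - [-150,-304,0]
    - [-150,-304,19]
  rot:
    - [0,0,-0.1]
    - [0,0,-0.839]
    - [0,0,-0.839]
    - [0,0,-0.839]
    - [0,0,-0.839]
    - [0,0,-0.839]
    - [0,0,-0.839]
    - [0,0,-0.839]
    - [0,0,-0.839]
    - [0,0,-0.839]
  grip: [0.4,0.4,0.4,0.4,0.4,0.4,0.4,0.4,0.4,0.4]

```text
time_s: 14.25
eef_pos: [0.4427, 0.0808, 0.0832]
eef_rot: [-0.001, 0.905, 0.425, -0.001]
wrist_force: [0.1, 0.5, -0.1]
opening: 0.402
grasp_force: 0.0
```

Run:
```python
from fit import *
c,E=shot("wrist");P=cloud(c,E);rep("long",sel(P,.446,.0804,.03,.0065,.016));rep("beak",sel(P,.507,.009,.04,.045,.08))
go(.446,.0804,.0235,np.radians(50.4))
```

```text
long 770 rect c 445.5 81.1 size 44.9 7.7 ang 51.0 | circ 446.0 80.7 d 44.9 | zmed 0.0096
beak 3651 rect c 507.2 9.2 size 47.6 47.5 ang 42.2 | circ 507.6 9.0 d 49.0 | zmed 0.0532
shift [ 2.7  3.8 58.1] rot [-0.004  0.003 -0.002] t 14.3
```

Emit:
play_rows:
  xyz:
    - [2.5,3,30]
    - [2.5,3,48]
    - [2.5,3,56]
    - [2.5,3,58.5]
    - [2.5,3,58.5]
    - [2.5,3,58.5]
    - [2.5,3,58.5]
    - [2.5,3,58.5]
    - [2.5,3,58.5]
    - [2.5,3,58.5]
  rot:
    - [0,0,-0.01]
    - [0,0,-0.01]
    - [0,0,-0.01]
    - [0,0,-0.01]
    - [0,0,-0.01]
    - [0,0,-0.01]
    - [0,0,-0.01]
    - [0,0,-0.01]
    - [0,0,-0.01]
    - [0,0,-0.01]
  grip: [0.4,0.4,0.4,0.4,0,0,0,0,0,0]

```text
time_s: 15.55
eef_pos: [0.4479, 0.082, 0.0276]
eef_rot: [0.001, 0.903, 0.43, 0.001]
wrist_force: [-1.3, -0.8, 5.9]
opening: 0.058
grasp_force: 59.4
```

Run:
```python
from h import *
T,o=pose();print(T[:3,3],o['opening'],o['grasp_force'])
a=-.017;M=R.from_euler("z",a).as_matrix()[:2,:2]
for n,p in dict(long=(-10,25.5),short=(-10,-33.5)).items(): print(n,M@p+[630.6,184.9])
L=(M@[-10,25.5]+[630.6,184.9])/1000
go(*L,.10,np.pi/2+a);go(*L,.0245,np.pi/2+a)
```

```text
[0.44786716 0.08200145 0.02761991] 0.05806475487544682 59.358404874801636
long [621.03492409 210.56630715]
short [620.0319724  151.57483245]
shift [208.9  53.8 -72.2] rot [ 0.002 -0.    -0.664] t 15.55
shift [208.9  53.7   3.3] rot [ 0.002 -0.    -0.664] t 15.55
```

The opening reads only 5 mm on an 8 mm rod and the TCP is about 3 mm high, so it is gripped near the rod's top. I'll reopen, go 3.5 mm lower and regrip.

Emit:
play_rows:
  xyz:
    - [0,0,0]
    - [0,0,0]
    - [0,0,2]
    - [0,0,3.5]
    - [0,0,3.5]
    - [0,0,3.5]
    - [0,0,3.5]
    - [0,0,3.5]
    - [0,0,3.5]
    - [0,0,3.5]
  rot:
    - [0,0,0]
    - [0,0,0]
    - [0,0,0]
    - [0,0,0]
    - [0,0,0]
    - [0,0,0]
    - [0,0,0]
    - [0,0,0]
    - [0,0,0]
    - [0,0,0]
  grip: [0.3,0.3,0.3,0.3,0,0,0,0,0,0]

```text
time_s: 16.8
eef_pos: [0.4471, 0.0821, 0.0233]
eef_rot: [0.0, 0.903, 0.43, 0.0]
wrist_force: [0.0, 0.2, -0.1]
opening: 0.069
grasp_force: 59.7
```

Run:
```python
from h import *
T,o=pose();print(T[:3,3],o['opening'],o['grasp_force'],o['wrist_force'])
go(.621,.2106,.10,np.pi/2-.017)
```

```text
[0.44708717 0.08213208 0.02329781] 0.06917431557710309 59.71709489822388 [ 0.01942512  0.20516885 -0.07336361]
shift [209.3  54.2 -76.7] rot [ 0.     0.    -0.664] t 16.8
```

Emit:
play_rows:
  xyz:
    - [0,0,-30]
    - [0,0,-77]
    - [50,13,-77]
    - [105,27,-77]
    - [160,41,-77]
    - [209,54,-77]
    - [209,54,-77]
    - [209,54,-77]
    - [209,54,-77]
    - [209,54,-77]
  rot:
    - [0,0,0]
    - [0,0,0]
    - [0,0,-0.15]
    - [0,0,-0.3]
    - [0,0,-0.48]
    - [0,0,-0.664]
    - [0,0,-0.664]
    - [0,0,-0.664]
    - [0,0,-0.664]
    - [0,0,-0.664]
  grip: [0,0,0,0,0,0,0,0,0,0]

```text
time_s: 18.05
eef_pos: [0.6202, 0.2099, 0.1006]
eef_rot: [0.0, 0.713, 0.701, -0.0]
wrist_force: [-0.0, 0.6, -0.1]
opening: 0.069
grasp_force: 59.8
```

Run:
```python
from fit import *
c,E=shot("wrist");cv2.imwrite("pics/w3.png",c["color"][:,:,::-1])
P=cloud(c,E)
T,o=pose();print(T[:3,3],o['opening'],o['grasp_force']);go(.621,.2106,.0235,np.pi/2-.017)
Q=P.reshape(-1,3);rep("tray",sel(P,.6305,.185,.082,.0085,.016));rep("bar",sel(P,.621,.2106,.035,.06,.1))
```

```text
[0.62033588 0.2100013  0.10071258] 0.07052439041710001 59.77599620819092
shift [ 0.6  0.6 77.2] rot [ 0.    -0.    -0.001] t 18.1
tray 3458 rect c 630.6 184.9 size 123.2 98.8 ang 88.9 | circ 630.8 193.3 d 142.8 | zmed 0.0103
bar 2136 rect c 618.6 210.0 size 35.5 34.3 ang 46.3 | circ 618.4 209.3 d 45.3 | zmed 0.0878
```

View pics/w3.png

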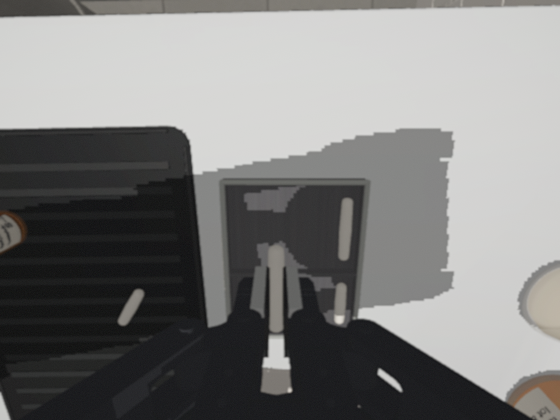

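The long bar is held straight at (275,285), above the wider bay. I'll set it down.

Emit:
play_rows:
  xyz:
    - [0.5,0.5,40]
    - [0.5,0.5,65]
    - [0.5,0.5,77]
    - [0.5,0.5,77]
    - [0.5,0.5,77]
    - [0.5,0.5,77]
    - [0.5,0.5,77]
    - [0.5,0.5,77]
    - [0.5,0.5,60]
    - [0.5,0.5,0]
  rot:
    - [0,0,0]
    - [0,0,0]
    - [0,0,0]
    - [0,0,0]
    - [0,0,0]
    - [0,0,0]
    - [0,0,0]
    - [0,0,0]
    - [0,0,0]
    - [0,0,0]
  grip: [0,0,0,0,0,0.33,0.33,0.33,0.33,0.33]

```text
time_s: 19.35
eef_pos: [0.6182, 0.2105, 0.0979]
eef_rot: [-0.002, 0.713, 0.701, -0.003]
wrist_force: [0.4, -0.1, 1.3]
opening: 0.33
grasp_force: 0.0
```

Run:
```python
from fit import *
c,E=shot("wrist");P=cloud(c,E);rep("long",sel(P,.621,.2106,.028,.0065,.016))
T,o=pose();print(o['opening'])
go(.5098,.1500,.10,np.radians(58.8))
```

```text
long 628 rect c 620.6 210.7 size 43.9 7.6 ang 89.1 | circ 620.4 210.7 d 44.0 | zmed 0.0086
0.3294252631569755
shift [ -63.7 -114.1    8.9] rot [ 0.009 -0.004  0.528] t 19.4
```

Long bar lies in the wide bay. Next is the short bar.

Emit:
play_rows:
  xyz:
    - [-10,-15,-10]
    - [-62,-110,0]
    - [-62,-110,0]
    - [-62,-110,0]
    - [-62,-110,0]
    - [-62,-110,0]
    - [-62,-110,0]
    - [-62,-110,0]
    - [-62,-110,0]
    - [-62,-110,0]
  rot:
    - [0,0,0]
    - [0,0,0.528]
    - [0,0,0.528]
    - [0,0,0.528]
    - [0,0,0.528]
    - [0,0,0.528]
    - [0,0,0.528]
    - [0,0,0.528]
    - [0,0,0.528]
    - [0,0,0.528]
  grip: [0.4,0.4,0.4,0.4,0.4,0.4,0.4,0.4,0.4,0.4]

```text
time_s: 20.65
eef_pos: [0.5101, 0.1509, 0.1002]
eef_rot: [-0.0, 0.871, 0.491, -0.0]
wrist_force: [0.3, -0.5, 0.1]
opening: 0.397
grasp_force: 0.0
```

Run:
```python
from fit import *
c,E=shot("wrist");P=cloud(c,E);rep("short",sel(P,.5098,.150,.025,.0065,.016))
T,o=pose();print(T[:3,3])
go(.5098,.1500,.0233,np.radians(58.8))
```

```text
short 476 rect c 509.2 150.7 size 32.9 7.6 ang 58.6 | circ 510.0 150.2 d 32.9 | zmed 0.0095
[0.51009404 0.15092411 0.10021648]
shift [-0.9  0.2 76.9] rot [-0.  0. -0.] t 20.7
```

Emit:
play_rows:
  xyz:
    - [-0.5,0,40]
    - [-0.5,0,65]
    - [-0.5,0,74]
    - [-0.5,0,77]
    - [-0.5,0,77]
    - [-0.5,0,77]
    - [-0.5,0,77]
    - [-0.5,0,77]
    - [-0.5,0,77]
    - [-0.5,0,77]
  rot:
    - [0,0,0]
    - [0,0,0]
    - [0,0,0]
    - [0,0,0]
    - [0,0,0]
    - [0,0,0]
    - [0,0,0]
    - [0,0,0]
    - [0,0,0]
    - [0,0,0]
  grip: [0.4,0.4,0.4,0.4,0,0,0,0,0,0]

```text
time_s: 21.95
eef_pos: [0.5108, 0.1506, 0.0244]
eef_rot: [0.0, 0.871, 0.491, 0.001]
wrist_force: [0.3, 0.7, 6.9]
opening: 0.07
grasp_force: 60.2
```

Run:
```python
from h import *
T,o=pose();print(T[:3,3],o['opening'],o['grasp_force'],o['wrist_force'])
go(.620,.1510,.10,np.pi/2-.017)
```

```text
[0.51082817 0.1505684  0.02443855] 0.06983571231261253 60.23717522621155 [0.26043751 0.6983957  6.91894998]
shift [ 57.1  93.3 -75.3] rot [ 0.002 -0.001 -0.528] t 21.95
```

Emit:
play_rows:
  xyz:
    - [0,0,-30]
    - [0,0,-77]
    - [20,32,-77]
    - [40,65,-77]
    - [57,93,-77]
    - [57,93,-77]
    - [57,93,-77]
    - [57,93,-77]
    - [57,93,-77]
    - [57,93,-77]
  rot:
    - [0,0,0]
    - [0,0,0]
    - [0,0,-0.17]
    - [0,0,-0.35]
    - [0,0,-0.528]
    - [0,0,-0.528]
    - [0,0,-0.528]
    - [0,0,-0.528]
    - [0,0,-0.528]
    - [0,0,-0.528]
  grip: [0,0,0,0,0,0,0,0,0,0]

```text
time_s: 23.2
eef_pos: [0.6186, 0.1511, 0.1005]
eef_rot: [0.0, 0.713, 0.701, 0.0]
wrist_force: [1.3, 0.0, 0.3]
opening: 0.064
grasp_force: 59.4
```

Run:
```python
from fit import *
c,E=shot("wrist");cv2.imwrite("pics/w4.png",c["color"][:,:,::-1])
T,o=pose();print(T[:3,3],o['opening'],o['grasp_force']);go(.620,.151,.0233,np.pi/2-.017)
```

```text
[0.61873783 0.15106117 0.10047118] 0.06368200640878754 59.4230979681015
shift [-0.   1.3 77.2] rot [ 0.  0. -0.] t 23.25
```

View pics/w4.png

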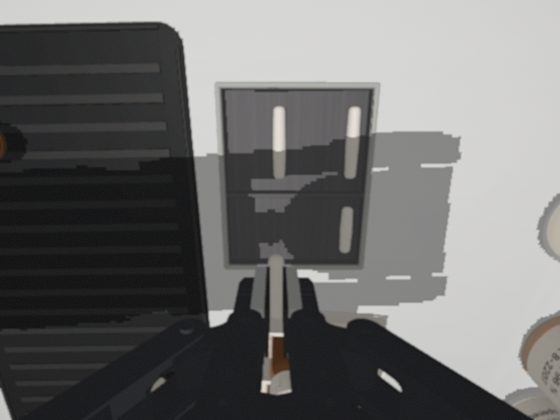

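The long bar lies in its bay at (279,142). The short bar is held straight at (276,290), over the narrow bay, so I'll lower it.

Emit:
play_rows:
  xyz:
    - [0,1,40]
    - [0,1,65]
    - [0,1,77]
    - [0,1,77]
    - [0,1,77]
    - [0,1,77]
    - [0,1,77]
    - [0,1,77]
    - [0,1,60]
    - [0,1,0]
  rot:
    - [0,0,0]
    - [0,0,0]
    - [0,0,0]
    - [0,0,0]
    - [0,0,0]
    - [0,0,0]
    - [0,0,0]
    - [0,0,0]
    - [0,0,0]
    - [0,0,0]
  grip: [0,0,0,0,0,0.33,0.33,0.33,0.33,0.33]

```text
time_s: 24.5
eef_pos: [0.617, 0.1507, 0.0981]
eef_rot: [-0.003, 0.713, 0.701, -0.003]
wrist_force: [0.5, 0.4, 0.2]
opening: 0.331
grasp_force: 0.0
```

Run:
```python
from fit import *
c,E=shot("wrist");P=cloud(c,E);rep("short",sel(P,.620,.151,.024,.0065,.016));rep("long",sel(P,.621,.2106,.028,.0065,.016))
T,o=pose();print(T[:3,3],o['opening'])
go(.433,.2135,.14,np.pi/2-.097)
```

```text
short 472 rect c 619.3 147.3 size 40.4 7.5 ang 89.1 | circ 619.8 147.2 d 40.5 | zmed 0.0086
long 813 rect c 620.3 210.2 size 44.9 7.5 ang 89.7 | circ 620.2 210.2 d 44.9 | zmed 0.0086
[0.62372848 0.15144065 0.109947  ] 0.32892580358193735
shift [  58.9 -191.4  -31.8] rot [ 0.009 -0.001  0.08 ] t 24.55
```

Both bars lie flat in their bays. Next is the vial.

Emit:
play_rows:
  xyz:
    - [5,-10,-25]
    - [59,-188,-40]
    - [59,-188,-40]
    - [59,-188,-40]
    - [59,-188,-40]
    - [59,-188,-40]
    - [59,-188,-40]
    - [59,-188,-40]
    - [59,-188,-40]
    - [59,-188,-40]
  rot:
    - [0,0,0]
    - [0,0,0.08]
    - [0,0,0.08]
    - [0,0,0.08]
    - [0,0,0.08]
    - [0,0,0.08]
    - [0,0,0.08]
    - [0,0,0.08]
    - [0,0,0.08]
    - [0,0,0.08]
  grip: [0.6,0.6,0.6,0.6,0.6,0.6,0.6,0.6,0.6,0.6]

```text
time_s: 25.8
eef_pos: [0.4331, 0.213, 0.1401]
eef_rot: [-0.0, 0.741, 0.672, -0.0]
wrist_force: [1.0, 0.7, 1.0]
opening: 0.602
grasp_force: 0.0
```

Run:
```python
from fit import *
c,E=shot("wrist");P=cloud(c,E);rep("vial",sel(P,.433,.2135,.025,.055,.08))
T,o=pose();print(T[:3,3],o['opening'])
go(.433,.2135,.054,np.pi/2-.097)
```

```text
vial 1342 rect c 432.1 214.5 size 25.3 24.8 ang 85.0 | circ 432.2 214.4 d 25.6 | zmed 0.0673
[0.43302418 0.2130256  0.14010556] 0.6000317795215048
shift [ 0.5 -0.  86.1] rot [-0.  0. -0.] t 25.85
```

Emit:
play_rows:
  xyz:
    - [1.5,-1,40]
    - [1.5,-1,70]
    - [1.5,-1,86]
    - [1.5,-1,86]
    - [1.5,-1,86]
    - [1.5,-1,86]
    - [1.5,-1,86]
    - [1.5,-1,86]
    - [1.5,-1,86]
    - [1.5,-1,86]
  rot:
    - [0,0,0]
    - [0,0,0]
    - [0,0,0]
    - [0,0,0]
    - [0,0,0]
    - [0,0,0]
    - [0,0,0]
    - [0,0,0]
    - [0,0,0]
    - [0,0,0]
  grip: [0.6,0.6,0.6,0.6,0,0,0,0,0,0]

```text
time_s: 27.1
eef_pos: [0.4334, 0.2151, 0.0557]
eef_rot: [0.001, 0.741, 0.672, 0.001]
wrist_force: [-1.0, -0.5, 6.2]
opening: 0.287
grasp_force: 59.1
```

Run:
```python
from h import *
T,o=pose();print(T[:3,3],o['opening'],o['grasp_force'],o['wrist_force'])
go(.615,-.032,.17,np.pi/2-.097)
```

```text
[0.433386   0.21507231 0.05573688] 0.2865072738346884 59.12355601787567 [-0.97038225 -0.53689021  6.23882858]
shift [-228.2  205.  -113.9] rot [ 0.003 -0.001  0.   ] t 27.1
```

Emit:
play_rows:
  xyz:
    - [0,0,-40]
    - [0,0,-80]
    - [0,0,-116]
    - [-45,41,-116]
    - [-90,81,-116]
    - [-135,122,-116]
    - [-180,162,-116]
    - [-228,205,-116]
    - [-228,205,-116]
    - [-228,205,-116]
  rot:
    - [0,0,0]
    - [0,0,0]
    - [0,0,0]
    - [0,0,0]
    - [0,0,0]
    - [0,0,0]
    - [0,0,0]
    - [0,0,0]
    - [0,0,0]
    - [0,0,0]
  grip: [0,0,0,0,0,0,0,0,0,0]

```text
time_s: 28.35
eef_pos: [0.6135, -0.0319, 0.1699]
eef_rot: [-0.001, 0.741, 0.672, -0.0]
wrist_force: [-0.7, 0.9, -0.5]
opening: 0.281
grasp_force: 59.2
```

Run:
```python
from fit import *
c,E=shot("wrist");cv2.imwrite("pics/w5.png",c["color"][:,:,::-1])
P=cloud(c,E);rep("rack",sel(P,.6425,.012,.092,.024,.034))
T,o=pose();print(T[:3,3],T[:3,2],o['opening'],o['grasp_force'])
go(.615,-.0315,.056,np.pi/2-.097)
```

```text
rack 6218 rect c 642.3 11.9 size 159.5 97.7 ang 84.3 | circ 642.8 11.9 d 169.2 | zmed 0.0285
[ 0.61323541 -0.03116373  0.17002152] [-1.08924893e-03  6.20860088e-04 -9.99999214e-01] 0.28329730481174925 59.189634919166565
shift [ -0.2   1.9 114. ] rot [-0.001 -0.001  0.   ] t 28.4
```

View pics/w5.png

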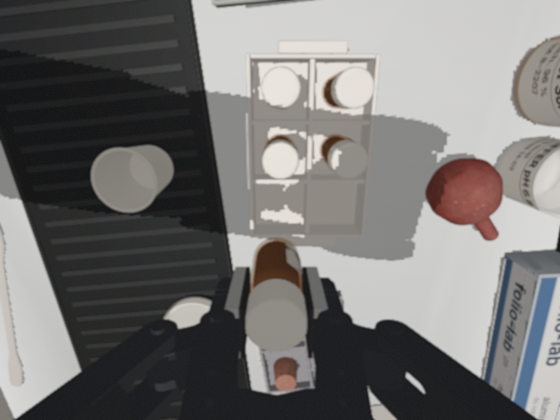

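The vial hangs upright over the front empty cell, which by geometry is at about (280,215), and the rack refit agrees. I'll lower it.

Emit:
play_rows:
  xyz:
    - [0,1.5,40]
    - [0,1.5,75]
    - [0,1.5,100]
    - [0,1.5,110]
    - [0,1.5,115]
    - [0,1.5,115]
    - [0,1.5,115]
    - [0,1.5,115]
    - [0,1.5,115]
    - [0,1.5,115]
  rot:
    - [0,0,0]
    - [0,0,0]
    - [0,0,0]
    - [0,0,0]
    - [0,0,0]
    - [0,0,0]
    - [0,0,0]
    - [0,0,0]
    - [0,0,0]
    - [0,0,0]
  grip: [0,0,0,0,0,0,0,0,0,0]

```text
time_s: 29.65
eef_pos: [0.6159, -0.0323, 0.0558]
eef_rot: [0.0, 0.741, 0.672, 0.0]
wrist_force: [-0.5, 0.3, 3.7]
opening: 0.284
grasp_force: 59.5
```

Slight contact with the floor, at the pick height. I'll release and rise.

Emit:
play_rows:
  xyz:
    - [0,0,0]
    - [0,0,0]
    - [0,0,0]
    - [0,0,0]
    - [0,0,-30]
    - [0,0,-80]
    - [0,0,-130]
    - [0,0,-180]
    - [0,0,-180]
    - [0,0,-180]
  rot:
    - [0,0,0]
    - [0,0,0]
    - [0,0,0]
    - [0,0,0]
    - [0,0,0]
    - [0,0,0]
    - [0,0,0]
    - [0,0,0]
    - [0,0,0]
    - [0,0,0]
  grip: [0.5,0.5,0.5,0.5,0.5,0.5,0.5,0.5,0.5,0.5]

```text
time_s: 30.9
eef_pos: [0.6152, -0.0321, 0.2348]
eef_rot: [-0.0, 0.741, 0.672, -0.0]
wrist_force: [-0.4, 0.4, -0.8]
opening: 0.5
grasp_force: 0.0
```

Run:
```python
from fit import *
c,E=shot("wrist");cv2.imwrite("pics/w6.png",c["color"][:,:,::-1]);P=cloud(c,E)
rep("vial",sel(P,.615,-.032,.022,.045,.09));rep("large",sel(P,.605,-.214,.02,.018,.04));rep("small",sel(P,.648,-.211,.018,.018,.04))
rep("beak",sel(P,.507,.009,.04,.045,.08));rep("dish",sel(P,.521,-.15,.045,.012,.03));rep("short",sel(P,.62,.151,.0225,.0065,.016))
print(readout.get_obs()['eef_pos'])
```

```text
vial 683 rect c 614.7 -32.6 size 24.8 24.7 ang 14.8 | circ 614.6 -32.8 d 25.3 | zmed 0.0672
large 303 rect c 603.9 -213.1 size 21.8 21.6 ang 16.0 | circ 603.5 -213.6 d 23.1 | zmed 0.0259
small 176 rect c 647.2 -209.7 size 16.2 14.9 ang 6.9 | circ 647.4 -210.1 d 16.4 | zmed 0.0257
beak 841 rect c 506.9 9.3 size 46.5 46.8 ang 58.1 | circ 506.9 9.2 d 47.6 | zmed 0.0559
dish 658 rect c 520.4 -141.8 size 64.3 48.4 ang 0.9 | circ 520.1 -150.0 d 65.2 | zmed 0.0182
short 58 rect c 618.6 137.4 size 6.3 7.2 ang 83.9 | circ 618.4 138.1 d 8.2 | zmed 0.0083
[ 0.61465622 -0.0319587   0.23372637]
```

View pics/w6.png

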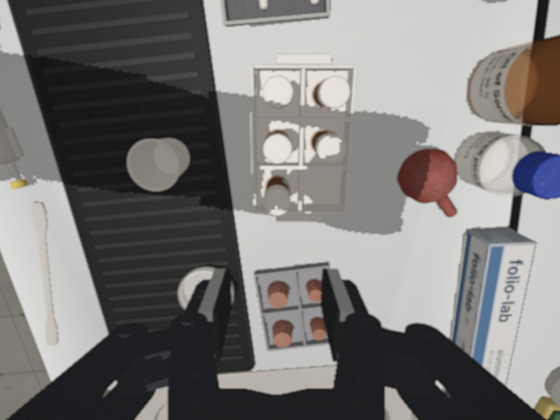

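The vial stands in the front empty rack cell at (275,195) with its cap at 67 mm. The stoppers stand in their cells at (283,333) and (319,328), and the beaker and dish have not moved. Both bars were measured flat in their bays. I'll hand in.

```bash
python3 -c "
from bench import ctrl;print(ctrl.hand_in())"
```

```text
the job is handed in; nothing more can be done
None
```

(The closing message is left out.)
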